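Find the shaft's flats and hold the collar home on them

TASK

Turn the upright shaft of the small bench drive by the flat-sided head at its top until the flats on the shaft come under the collar's set-screw shoes and the collar drops onto the sprung ring. Then take hold of the collar and push it straight down against the spring until it is fully home, and finish while still holding it down there, as if someone else were about to tighten its set screws. Leave the things lying around the drive where they are.

Things in the scene. Friction and masses are not known exactly. Their poses are not given: they have to be found in the camera images.
- drive: Fixed bench drive: dark steel foot plate 120 x 92 x 8 mm under a grey housing 104 x 80 mm whose top is 50 mm above the worktop. Origin: centre of its underside, on the worktop, straight below the shaft's axis; z up. A steel flange of 52 mm diameter, its top at 53 mm, lies round the shaft's foot.
- fork (a point): Middle of the fork on the drive's +x side, 37 mm from the shaft's axis, 92 mm above the worktop: two square steel posts, 10 x 10 mm, tops at this height, with a 12 mm gap between them in which the collar's stop pin slides up and down. Axes as the drive's.
- shaft (a joint): Turn of the upright steel shaft (rad), positive anticlockwise from above. At 0 and every half turn its two flats face the collar's shoes and the head's long side lies along the drive's x. Starts at 0.6 to 2.54; may be turned either way. Friction of about 0.06 N m keeps it where it is left. Once the collar has dropped, its shoes lock the shaft to within about 0.3 rad.
- shaft_head (a point): Centre of the shaft's head: a steel block 24 mm long (x), 12 mm thick (y), 14 mm tall (102 to 116 mm above the worktop), gripped across its thickness; turns with the shaft. Below it a 12 mm neck, then at 90 mm the shoulder of the shaft proper: 24 mm diameter with a flat on either side, 16 mm across, facing the head's +x and -x, round again below 77 mm.
- collar: Loose aluminium collar, 160 g, threaded on the shaft and captive under its head: 54 mm diameter, 29 mm tall, bore 26 mm. Origin: centre of its underside; z up. An 8 mm steel stop pin sticks out to +x, 46 mm from the axis, 10 mm up, into the drive's fork, so the collar slides up and down but cannot turn. Underside above the worktop: 68 mm at the start, 62 mm dropped, 57 mm fully home.
- shoes (a point): Middle of the collar's two set-screw shoes, on its axis, 22 mm above its underside, level with the shoes' undersides. The shoes, 10 mm wide and 7 mm tall, stand in the top of the bore at +x and -x, faces 19.2 mm apart. At the start they rest on the shaft's shoulder; once the flats come within about 0.3 rad of them, the collar drops 6 mm onto the sprung ring by its own weight.
- thrust_ring (a joint): Press of the sprung ring round the shaft under the collar (38 mm outer diameter, 4 mm tall), in m: 0 up (its top 62 mm above the worktop), 0.005 bottomed. The spring pushes up with 4 N at 0 and 9 N at 0.005, so the collar rises again when let go.
- cup: Bystander: sample cup with a yellow lid, 64 mm across, 66 mm tall, standing in front of the drive and to its left. Origin: centre of its underside.
- label_reel: Bystander: roll of white labels, 72 mm across, 32 mm tall, lying in front of the drive. Origin: centre of its underside.
- kitchen_timer: Bystander: small white timer with buttons, 58 x 66 x 19 mm, lying to the left of the drive. Origin: centre of its underside.
- black_pen: Bystander: black marker pen, 135 mm long, 12 mm thick, lying at the front edge of the worktop. Origin: centre of its underside.
Not all that is in view belongs to the job. What is shaped like the collar but red is not meant.

How it is judged:
By the outcome, as a careful person would: the job done as asked, in the order asked, and still so for the second after the job is handed in, while the arm keeps its last pose, push and grip.
It also fails if it takes over 45 s, if anything falls off the work surface, if the arm or the gripper's body presses on something with over 40 N, if the wrist force passes 120 N, or if a joint passes its speed limit or range.

ROBOT

A 6-joint arm with a two-finger parallel gripper is mounted at the origin on a cart in front of the work surface, level with it; the furniture and walls round the work are solid. World frame = base frame: x ahead of the robot, y to its left, z up, the work surface at z = 0. Lengths are in m, angles in rad, forces in N, time in s.
With the tool pointing down it reaches from about 0.225 to 0.875 m from the base axis. Payload 3.4 kg.
Tool frame: the origin (TCP) lies at the very end of the fingers, on their centre line; the grasp point (between the pads) lies 19 mm behind it (ctrl.tcp_to_grasp is the distance from the TCP to the grasp point, in m); z points along the fingers, y is the line along which they close (so a half turn about z gives the same grasp; the last joint's range is limited). The gripper opens to 85 mm and grips with 20 to 120 N. Pads are 22 mm wide; open, the fingers measure 114 mm over their backs; the gripper's body (76 mm by 85 mm) begins 54 mm behind the grasp point. The pads swing forward as they close: fully open they stand 13 mm farther back than shut.
Start: joints at [1.179, 0.276, 1.505, -0, 1.361, -0.121], TCP at [0.154, 0.554, 0.206] pointing down, gripper open.
Joint ranges: [-2.89, 2.89], [-0.75, 2.08], [0.22, 2.7], [-1.18, 4.32], [0.11, 2.71], [-2.7, 2.7]. Speed limits (rad/s): [2.57, 2.57, 3.14, 3.14, 3.14, 3.14].

INTERFACE

Orientations are given as a rotation vector (axis times angle).
In Python, from workcell import ctrl gives the robot as it stands.
- The arm moves only by the tool arm_command, never from a script. Its argument "deltas" is one flat list of numbers, 5 for each row, row after row: the shift along the world's x, y, z in mm, then the turn about the world's z in rad, then the closure, from 0 (fully open) to 1 (shut). In form: [x, y, z, turn, jaw, x, y, z, turn, jaw, ...]. A call has 1 to 8 rows; each row is the pose to reach, as a shift and turn from the pose commanded when the call began; what a row does not reach only later rows make up. A row lasts 1/8 s, in which the tool goes at most 62.5 mm and 10.7 degrees, less where a joint would pass 70% of its speed; a pose out of reach is approached as far as the arm can. A call with a gripper value outside its range is refused whole. The fingers move at their own pace and stop on an object; the grip force is fixed at half the most. Time passes only in rows, so rows that repeat a pose let the fingers close. It gives the time, the measured TCP pose, the force, the opening and the grip force at its end, in the units of the state.
- ctrl.get_obs(): the state, without advancing time (a new reading comes with each control period).
- ctrl.grab_frame(name): name is "scene" or "top" or "wrist"; returns a dict with "color" (400x640x3 uint8, red, green, blue), "camera_matrix" (3x3 intrinsics, pixels), "D" ([k1, k2, p1, p2, k3] as OpenCV has them; the pictures are not rectified), "R" (3x3) and "t" (3): a world point X has camera coordinates R X + t. Camera axes: x right, y down, z forward; pixel columns grow to the right and rows downward; lengths in m; the calibration is good to about 2 mm. A picture is of the moment at which its call begins. There is no depth.
- ctrl.sign_off(): hands the job in; it is judged then, once.
The state is a dict: "t": time; "joints": joint angles; "joint_vel": joint speeds; "effort": joint torques, N m; "tool_pos": TCP position; "eef_rot": TCP orientation; "ft_force": force on the tool from outside, world axes, zero at the start; "moment": the same for the moment, N m; "opening": finger opening in m; "grasp_force": force on a finger pad.
Only numpy, scipy, OpenCV 4.12 (cv2) and the standard library are available. Lean on these libraries where they do the work, as an engineer would, in place of code of your own. Each camera call takes 0.05 s, during which the arm holds its last target. There are 200 camera calls.

## Working session

There is one attempt and no reset: what is moved stays moved. The work goes in short steps, Python scripts to look and compute and a tool call to move; the robot and the scene stay as the last step left them, time stands still between calls to the robot, and variables do not carry over. Pictures are saved under pics/ and viewed, at most 10 in all, crops included, and the job is handed in when it is done.

Besides the shell and the picture viewer there is one more tool, called after ">>>" as name(argument=value, ...) on one line, values as JSON. arm_command: Moves the arm, as the interface text tells. Its arguments: {"type":"object","properties":{"deltas":{"type":"array"}},"required":["deltas"]}

```bash
mkdir -p pics; ls
python3 - <<'E'
from workcell import ctrl
import cv2,numpy as np
o=ctrl.get_obs();print(o)
for n in("scene","top"):
    f=ctrl.grab_frame(n);cv2.imwrite(f"pics/{n}0.png",f["color"][:,:,::-1])
    np.savez(f"{n}0.npz",**f);print(n,f["camera_matrix"].tolist(),f["D"],(-f["R"].T@f["t"]).round(3),f["R"].round(3).tolist())
E
```

```text
pics
{'t': 0.0, 'joints': array([ 1.17898396e+00,  2.76599406e-01,  1.50616237e+00, -2.36172894e-05,
        1.36066182e+00, -1.21003132e-01]), 'joint_vel': array([ 0.00121695, -0.00211487, -0.00010841,  0.00109741,  0.00310267,
        0.00116738]), 'effort': array([-8.93378165e-04, -4.16764712e+01, -2.45806038e+01, -1.85744502e-04,
        1.12394782e-02, -1.95961366e-05]), 'tool_pos': array([0.15361298, 0.55350313, 0.20522557]), 'eef_rot': array([-4.24019942e-01, -3.11239887e+00,  2.79081879e-03]), 'ft_force': array([-0.76587304, -0.76949121, -0.35695775]), 'moment': array([ 0.03396284, -0.00122597,  0.00184037]), 'grasp_force': 0.0, 'opening': 0.0852496798998143}
scene [[449.7007131361252, 0.0, 326.18519434061636], [0.0, 449.7007131361252, 195.9236672237889], [0.0, 0.0, 1.0]] [-0.10919303  0.          0.          0.          0.        ] [-0.049 -0.453  0.632] [[0.717, -0.697, -0.008], [-0.371, -0.372, -0.851], [0.59, 0.614, -0.525]]
top [[419.09548894910444, 0.0, 321.8785064212095], [0.0, 419.09548894910444, 195.84248165721422], [0.0, 0.0, 1.0]] [-0.05337623  0.          0.          0.          0.        ] [0.462 0.147 0.985] [[0.014, -0.999, -0.029], [-0.996, -0.011, -0.092], [0.092, 0.03, -0.995]]
```

View pics/scene0.png

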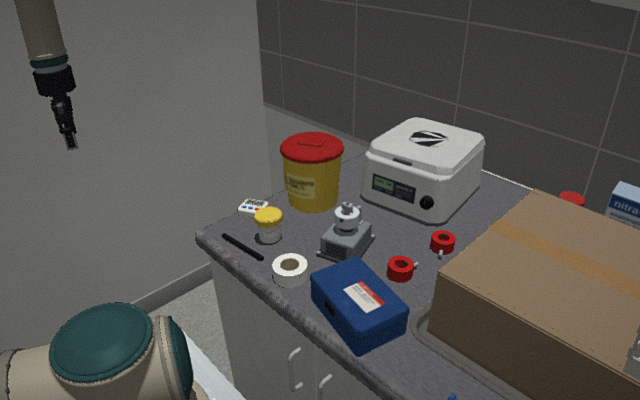

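View pics/top0.png

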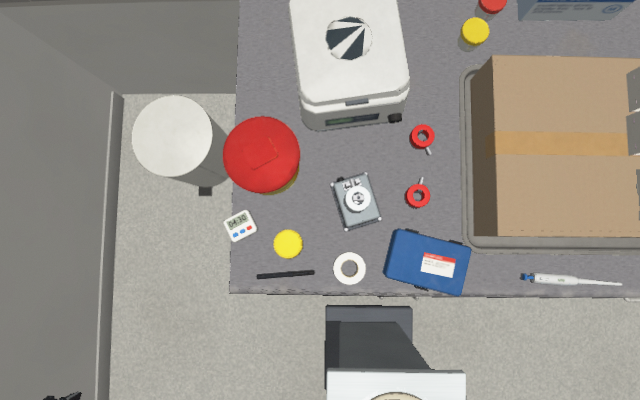

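The scene picture shows the drive at (347,235) with the silver collar at (347,218). In the top picture the drive is at (357,200). Things that could be taken for the collar are the red collars at top (422,136) and (418,196), and the white reel at (349,268). I choose the silver one on the housing at (357,198), and check it in a close crop.

```bash
cat > h.py <<'E'
import cv2,numpy as np
from workcell import ctrl
def ray(f,px,z):
    u=cv2.undistortPoints(np.array([[px]],float),f["camera_matrix"],f["D"])[0,0]
    R,t=f["R"],f["t"];c=-R.T@t;d=R.T@np.r_[u,1];return c+d*(z-c[2])/d[2]
def proj(f,X):
    return cv2.projectPoints(np.atleast_2d(X).astype(float),cv2.Rodrigues(f["R"])[0],f["t"],f["camera_matrix"],f["D"])[0][:,0]
E
python3 - <<'E'
import cv2,numpy as np
from h import *
a=cv2.imread("pics/top0.png")[165:235,320:400];b=cv2.imread("pics/scene0.png")[190:270,305:385]
cv2.imwrite("pics/crop0.png",np.hstack([cv2.resize(a,(400,350),interpolation=2),cv2.resize(b,(400,350),interpolation=2)]))
f=dict(np.load("top0.npz"));g=dict(np.load("scene0.npz"))
print(ray(f,(357,198),.097),ray(f,(418,196),.03))
E
```

```text
[0.53978427 0.09964703 0.097     ] [ 0.55184908 -0.04292417  0.03      ]
```

View pics/crop0.png

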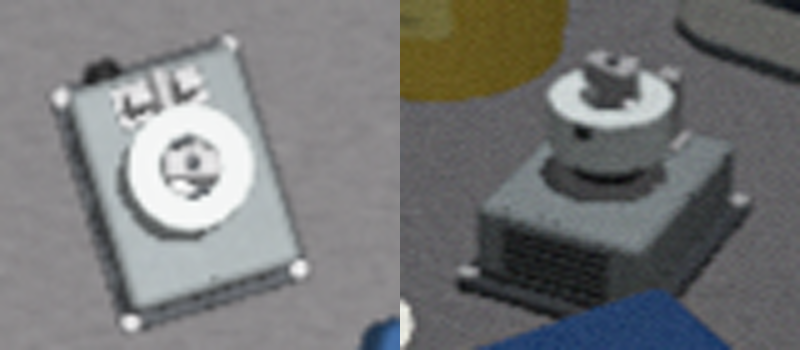

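Run:
```python
from h import *
from scipy.spatial.transform import Rotation as Ro
f=dict(np.load("top0.npz"));g=dict(np.load("scene0.npz"))
c=lambda x,y:(320+x/5-.4,165+y/5-.4)
P=[ray(f,c(*p),.010) for p in [(60,97),(230,42),(300,270),(130,322)]]
print(np.mean(P,0)); 
for i in range(4):
    d=(P[(i+1)%4]-P[i])[:2];print(np.hypot(*d),np.degrees(np.arctan2(d[1],d[0]))%90)
print("collar",ray(f,c(190,168),.097),"head",ray(f,c(195,162),.116),"fork",ray(f,c(160,92),.092))
s=lambda x,y:(305+x/5-.4,190+y*80/350-.4)
print("scene head",ray(g,s(613,68),.116),"collar",ray(g,s(612,98),.097))
o=ctrl.get_obs();print(Ro.from_rotvec(o["eef_rot"]).as_matrix().round(3))
w=ctrl.grab_frame("wrist");R=Ro.from_rotvec(o["eef_rot"]).as_matrix()
print("cam in tool",R.T@(-w["R"].T@w["t"]-o["tool_pos"]),(R.T@w["R"].T).round(2).tolist(),w["camera_matrix"][0])
```

```text
[0.54031577 0.09825453 0.01      ]
0.08377863440720842 18.668141166192925
0.11137428016015821 17.1824091075851
0.08247351246681063 17.698208460701807
0.10995197039277922 17.849585523586313
collar [0.5393726  0.09837203 0.097     ] head [0.54023625 0.09735644 0.116     ] fork [0.57236082 0.1111379  0.092     ]
scene head [ 0.65608772 -0.02774192  0.116     ] collar [ 0.65920277 -0.02758524  0.097     ]
[[-0.964  0.267 -0.001]
 [ 0.267  0.964 -0.002]
 [ 0.    -0.002 -1.   ]]
cam in tool [ 0.08236832  0.00042453 -0.16751699] [[0.0, -0.95, -0.32], [1.0, 0.0, 0.0], [0.0, -0.32, 0.95]] [321.6231449    0.         318.04464365]
```

The crop confirms it: an aluminium collar on a shaft with a flat-sided head, its fork up-left of it. The drive is at about (0.540, 0.098) with a yaw of about 18°. The distances between the foot's corner screws fit a 120 x 92 plate.

>>> arm_command(deltas=[40,-45,30,0,0,80,-90,60,0,0,120,-140,60,0,0,160,-190,60,0,0,200,-235,60,0,0,240,-280,60,0,0,280,-330,60,0,0,320,-377,50,0,0])

```text
t: 1.15
tool_pos: [0.4698, 0.1819, 0.2578]
eef_rot: [0.424, 3.111, 0.002]
ft_force: [0.9, 0.8, -0.6]
opening: 0.0853
grasp_force: 0.0
```

>>> arm_command(deltas=[33,-40,0,0,0,66,-78,-20,0,0,66,-78,-50,0,0,66,-78,-80,0,0,66,-78,-80,0,0])

```text
t: 1.78
tool_pos: [0.5323, 0.1052, 0.1749]
eef_rot: [-0.424, -3.107, 0.002]
ft_force: [0.3, -0.7, 0.7]
opening: 0.0855
grasp_force: 0.0
```

Run:
```python
from h import *
o=ctrl.get_obs();print(o["t"],o["tool_pos"],o["ft_force"])
w=ctrl.grab_frame("wrist");np.savez("w1.npz",**w);cv2.imwrite("pics/w1.png",w["color"][:,:,::-1])
```

```text
1.775 [0.53230041 0.10516423 0.17486339] [ 0.3457796  -0.71036401  0.7253895 ]
```

View pics/w1.png

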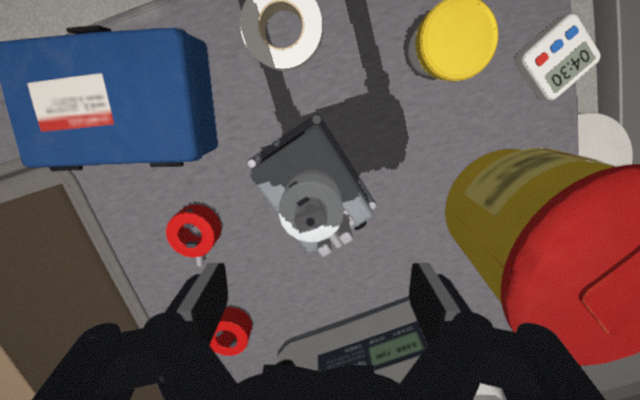

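The wrist picture shows the drive from above, collar at (312,208), head at about (312,212), and the fork below right at (335,243). I enlarge it.

Run:
```python
from h import *
a=cv2.imread("pics/w1.png")[165:255,260:380]
a=cv2.convertScaleAbs(a,alpha=1.6,beta=10)
cv2.imwrite("pics/w1c.png",cv2.resize(a,(800,600),interpolation=cv2.INTER_CUBIC))
```

```text
(no output)
```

View pics/w1c.png

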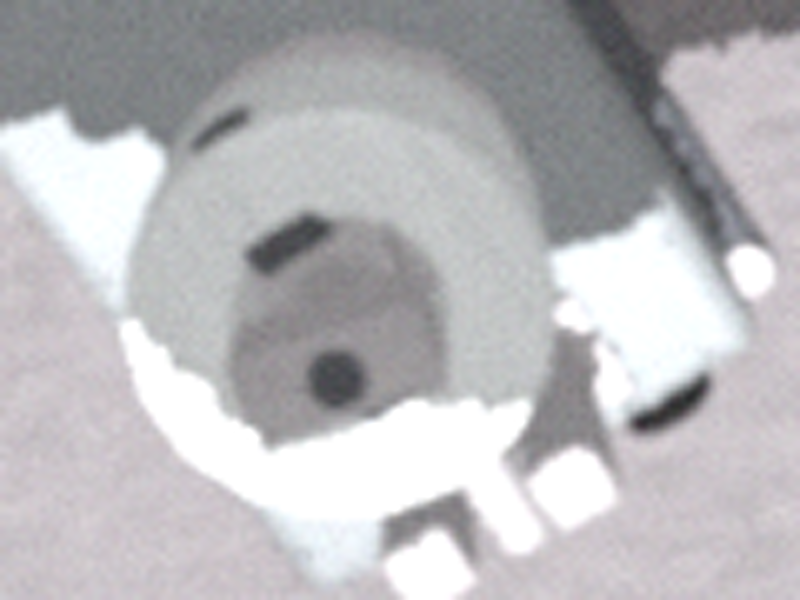

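Run:
```python
from h import *
w=dict(np.load("w1.npz"))
k=120/800;c=lambda x,y:(260+x*k-.4,165+y*k-.4)
q=lambda x,y,z:ray(w,c(x,y),z)[:2].round(4)
print("dot",q(337,380,.116));E=[q(*p,.116) for p in[(240,335),(430,280),(445,380),(265,440)]];print(E)
an=lambda a,b:np.degrees(np.arctan2(*(b-a)[::-1]))
print(an(E[0],E[1]),an(E[3],E[2]))
# collar top circle fit
print("collar",[q(*p,.097) for p in[(125,310),(550,310),(340,108),(340,520)]])
A=q(430,570,.092);B=q(572,487,.092);print("fork",(A+B)/2,np.hypot(*(A-B)),an(A,B))
print("slot",q(287,243,.097))
a=cv2.imread("pics/w1.png")[190:240,290:335]
print(cv2.cvtColor(a,6)[20:45:1,3:36:1])
```

```text
dot [0.5401 0.0971]
[array([0.5319, 0.088 ]), array([0.5313, 0.1105]), array([0.5434, 0.109 ]), array([0.545 , 0.0871])]
91.52752544221305 94.17856896888959
collar [array([0.5316, 0.0721]), array([0.5454, 0.1221]), array([0.5141, 0.1044]), array([0.5657, 0.0897])]
fork [0.57465 0.1085 ] 0.02160115737639999 107.51225615753266
slot [0.5286 0.0936]
[[115 109 100 101  97  96  93  90  89  85  87  82  83  81  77  80  80  82
   82  79  81  82  80  79  81  80  84  82  82  81  80  85  94]
 [115 108 101  96  99  95  93  88  85  85  84  85  79  82  81  79  80  79
   80  80  80  79  81  83  82  88  85  88  83  84  82  82  90]
 [113 108 104  97  93  93  86  83  81  81  80  81  80  82  78  82  80  84
   82  78  80  83  84  82  88  90  86  86  88  88  81  75  87]
 [112 106 100  88  88  88  81  76  80  83  79  80  81  80  82  81  79  80
   82  87  85  88  90  89  91  89  87  88  88  88  86  82  88]
 [116 106  95  85  79  80  83  82  82  80  79  80  81  80  84  84  88  86
   87  85  89  87  89  84  92  89  87  89  88  88  84  80  81]
 [115 103  90  84  82  80  73  81  80  82  78  78  85  83  88  88  
[... 1973 characters left out ...]
3 233 235 233]
 [231 229 221 207 205 160 107  87  89  96  99 101 106 116 125 131 137 165
  189 198 215 227 232 233 235 231 230 228 230 231 232 233 232]
 [232 231 228 227 226 185 120  98 105 114 128 131 140 162 188 191 194 215
  230 232 233 234 234 234 233 233 230 228 229 231 230 231 232]
 [231 231 230 229 225 196 144 126 136 161 185 190 194 215 226 230 228 230
  236 235 234 234 230 232 231 233 229 228 228 228 228 231 229]
 [229 231 230 229 227 212 191 186 192 214 226 228 229 231 233 234 232 231
  234 234 233 234 231 231 232 231 230 230 226 226 227 228 228]
 [228 230 229 231 228 225 224 224 225 229 230 231 233 231 233 231 230 230
  231 231 231 231 231 230 229 230 230 230 225 224 225 227 227]]
```

The head centre measures (0.540, 0.0975), against the corner-screw centre of (0.5403, 0.098). The head's long side is at about 92.5° and the drive's yaw at about 17.8° (fork at 36.4 mm, expected 37). The shaft is therefore at about +75° (1.30 rad, inside the stated range), so I turn it about −75°. First I turn the tool −72° to grip across the flats.

>>> arm_command(deltas=[0,0,0,-0.18,0,0,0,0,-0.36,0,0,0,0,-0.54,0,0,0,0,-0.72,0,0,0,0,-0.9,0,0,0,0,-1.08,0,0,0,0,-1.257,0,0,0,0,-1.257,0])

```text
t: 2.82
tool_pos: [0.5353, 0.1059, 0.1791]
eef_rot: [2.169, 2.27, 0.004]
ft_force: [-0.4, -0.2, 0.4]
opening: 0.0852
grasp_force: 0.0
```

```bash
cat >> h.py <<'E'
from scipy.spatial.transform import Rotation as Ro
def st():
    o=ctrl.get_obs();R=Ro.from_rotvec(o["eef_rot"]).as_matrix()
    print(round(o["t"],2),o["tool_pos"].round(4),"ytool",np.degrees(np.arctan2(R[1,1],R[0,1])).round(1),"F",o["ft_force"].round(1),"M",o["moment"].round(3),"open",round(o["opening"],4),o["grasp_force"],"q",o["joints"].round(2));return o
E
python3 -c "from h import *;st()"
```

```text
2.83 [0.5353 0.1059 0.1791] ytool 2.6 F [-0.4 -0.2  0.4] M [0.    0.013 0.041] open 0.0852 0.0 q [0.07 0.25 1.61 0.   1.28 0.02]
```

>>> arm_command(deltas=[5,-8,-20,0,0,5,-8,-40,0,0,5,-8,-55,0,0.3,5,-8,-55,0,0.3,5,-8,-55,0,0.3])

```text
t: 3.45
tool_pos: [0.54, 0.0977, 0.1231]
eef_rot: [2.172, 2.269, 0.002]
ft_force: [0.5, 0.5, -0.7]
opening: 0.0599
grasp_force: 0.0
```

Run:
```python
from h import *
st();w=ctrl.grab_frame("wrist");np.savez("w2.npz",**w)
c=proj(w,[.54,.0975,.116])[0];print(c)
a=w["color"][:,:,::-1];x,y=c.astype(int);a=a[max(0,y-90):y+90,x-120:x+120]
cv2.imwrite("pics/w2.png",cv2.resize(cv2.convertScaleAbs(a,alpha=1.4),None,fx=3.3,fy=3.3,interpolation=2))
```

```text
3.45 [0.54   0.0977 0.1231] ytool 2.5 F [ 0.5  0.5 -0.7] M [-0.032  0.037 -0.057] open 0.0599 0.0 q [0.05 0.3  1.69 0.   1.15 0.01]
[318.40670318 239.21238754]
```

View pics/w2.png

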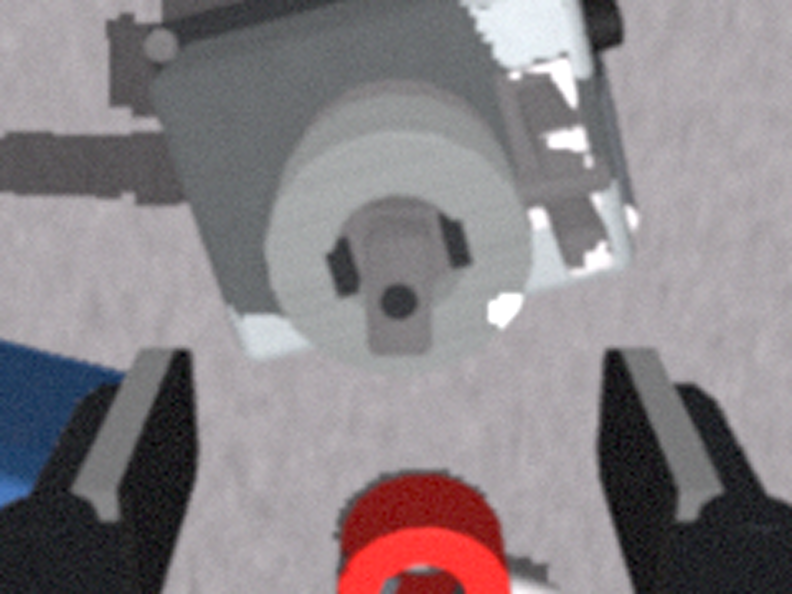

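The head is upright in the picture, squarely between the fingers, its dot at crop (398,300) against the predicted (396,297). I descend and grip.

>>> arm_command(deltas=[0,0,-12,0,0.3,0,0,-22,0,0.3,0,0,-22,0,0.5,0,0,-22,0,1,0,0,-22,0,1,0,0,-22,0,1,0,0,-22,0,1])

```text
t: 4.38
tool_pos: [0.5395, 0.0975, 0.1005]
eef_rot: [2.173, 2.268, 0.001]
ft_force: [0.3, 0.5, -1.1]
opening: -0.0001
grasp_force: 0.0
```

```bash
python3 -c "from h import *;st()"
```

```text
4.38 [0.5395 0.0975 0.1005] ytool 2.5 F [ 0.3  0.5 -1.1] M [ 0.024 -0.001 -0.014] open -0.0001 0.0 q [ 0.05  0.32  1.73 -0.    1.1   0.01]
```

The fingers closed on nothing, so I look again.

Run:
```python
from h import *
w=ctrl.grab_frame("wrist");s=ctrl.grab_frame("scene");np.savez("w3.npz",**w);np.savez("s3.npz",**s)
print(proj(w,[.54,.0975,.116]),proj(s,[[.54,.0975,.116],[.54,.0975,0]]))
a=w["color"][150:400,160:480,::-1];p=proj(s,[.54,.0975,.116])[0].astype(int)
b=s["color"][p[1]-50:p[1]+50,p[0]-64:p[0]+64,::-1]
cv2.imwrite("pics/w3.png",np.vstack([cv2.resize(a,(384,300)),cv2.resize(b,(384,300),interpolation=2)]))
```

```text
[[319.47849275 257.31558033]] [[346.63821945 203.43147349]
 [345.79467875 246.57272926]]
```

View pics/w3.png

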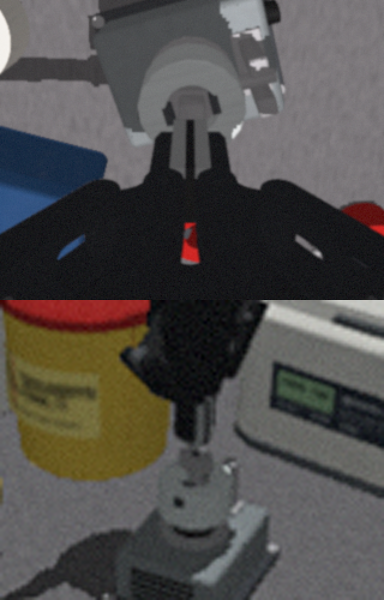

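Run:
```python
from h import *
w=dict(np.load("w3.npz"));o=st();R=Ro.from_rotvec(o["eef_rot"]).as_matrix()
for d in(0,-.005,-.01,-.015,-.02,-.03):
    p=o["tool_pos"]+R@[0,0,d]; print(d,proj(w,p),proj(dict(np.load("s3.npz")),p))
a=w["color"][225:295,270:370,::-1];s=dict(np.load("s3.npz"))["color"][170:240,297:397,::-1]
cv2.imwrite("pics/w3c.png",np.hstack([cv2.resize(cv2.convertScaleAbs(x,alpha=1.8,beta=15),(400,280),interpolation=2) for x in(a,s)]))
```

```text
4.47 [0.5394 0.0975 0.1004] ytool 2.5 F [ 0.1  0.2 -0.2] M [-0.017  0.009  0.004] open -0.0002 0.0 q [ 0.05  0.32  1.73 -0.    1.1   0.01]
0 [[318.38953029 244.16783536]] [[346.32672215 209.64248422]]
-0.005 [[318.39443082 248.12861932]] [[346.36312803 207.68980015]]
-0.01 [[318.39958741 252.30058055]] [[346.39965125 205.72627203]]
-0.015 [[318.40502032 256.70081838]] [[346.43629164 203.75183405]]
-0.02 [[318.41075199 261.34829784]] [[346.47304901 201.76642023]]
-0.03 [[318.42321383 271.47175048]] [[346.54691385 197.7624002 ]]
```

View pics/w3c.png

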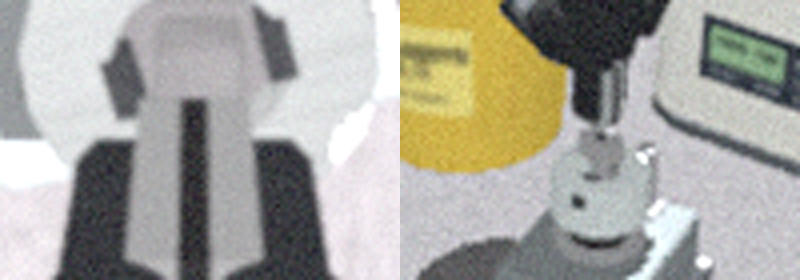

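Run:
```python
from h import *
print(ctrl.tcp_to_grasp)
w=dict(np.load("w3.npz"));o=ctrl.get_obs();R=Ro.from_rotvec(o["eef_rot"]).as_matrix()
for x in(0,.006,.011):
    print(x,[(d,round(proj(w,o["tool_pos"]+R@[x,0,d])[0,1],1)) for d in(0,-.01,-.015,-.02,-.025,-.03)])
    print([ (d,proj(w,np.array([o["tool_pos"]+R@[x,.01,d],o["tool_pos"]+R@[x,-.01,d]]))[:,0].round()) for d in (0,-.02,-.03)])
```

```text
0.0187
0 [(0, np.float64(244.2)), (-0.01, np.float64(252.3)), (-0.015, np.float64(256.7)), (-0.02, np.float64(261.3)), (-0.025, np.float64(266.3)), (-0.03, np.float64(271.5))]
[(0, array([336., 301.])), (-0.02, array([338., 299.])), (-0.03, array([339., 298.]))]
0.006 [(0, np.float64(234.7)), (-0.01, np.float64(242.4)), (-0.015, np.float64(246.6)), (-0.02, np.float64(251.0)), (-0.025, np.float64(255.6)), (-0.03, np.float64(260.6))]
[(0, array([336., 301.])), (-0.02, array([338., 299.])), (-0.03, array([339., 298.]))]
0.011 [(0, np.float64(226.6)), (-0.01, np.float64(233.9)), (-0.015, np.float64(237.9)), (-0.02, np.float64(242.1)), (-0.025, np.float64(246.6)), (-0.03, np.float64(251.3))]
[(0, array([336., 301.])), (-0.02, array([338., 299.])), (-0.03, array([339., 297.]))]
```

Both views put the shut finger tips about 20 mm short of the reported TCP, just above the head. I open partway, go deeper with force checks, and close again.

>>> arm_command(deltas=[0,0,2,0,0.6,0,0,2,0,0.6,0,0,0,0,0.6,0,0,-5,0,0.6,0,0,-10,0,0.6,0,0,-13,0,0.6,0,0,-13,0,0.6])

```text
t: 5.35
tool_pos: [0.5391, 0.0975, 0.0869]
eef_rot: [-2.173, -2.268, 0.001]
ft_force: [0.1, 0.6, -0.2]
opening: 0.034
grasp_force: 0.0
```

>>> arm_command(deltas=[0,0,0,0,1,0,0,0,0,1,0,0,0,0,1])

```text
t: 5.72
tool_pos: [0.5403, 0.0976, 0.0877]
eef_rot: [2.172, 2.268, 0.002]
ft_force: [1.9, 0.7, -0.0]
opening: 0.0089
grasp_force: 58.6
```

```bash
python3 -c "from h import *;st()"
```

```text
5.72 [0.5403 0.0976 0.0877] ytool 2.5 F [ 1.9  0.7 -0. ] M [ 0.021 -0.301  0.01 ] open 0.0089 58.641584515571594 q [ 0.05  0.33  1.74 -0.    1.07  0.01]
```

Gripped (58 N; reads 8.9 mm on the 12 mm head). I start turning.

>>> arm_command(deltas=[0,0,0,-0.1,1,0,0,0,-0.22,1,0,0,0,-0.35,1])

```text
t: 6.1
tool_pos: [0.5406, 0.0976, 0.0877]
eef_rot: [2.537, 1.85, 0.003]
ft_force: [2.7, -0.1, 0.5]
opening: 0.0091
grasp_force: 58.6
```

Run:
```python
from h import *
st();w=ctrl.grab_frame("wrist");s=ctrl.grab_frame("scene")
a=w["color"][190:300,240:400,::-1];s=s["color"][170:240,297:397,::-1]
cv2.imwrite("pics/w4.png",np.hstack([cv2.resize(cv2.convertScaleAbs(x,alpha=1.6,beta=15),(400,280),interpolation=2) for x in(a,s)]))
```

```text
6.1 [0.5406 0.0976 0.0877] ytool -17.8 F [ 2.7 -0.1  0.5] M [-0.021 -0.453  0.062] open 0.0091 58.603522181510925 q [ 0.05  0.33  1.74 -0.    1.07  0.36]
```

View pics/w4.png

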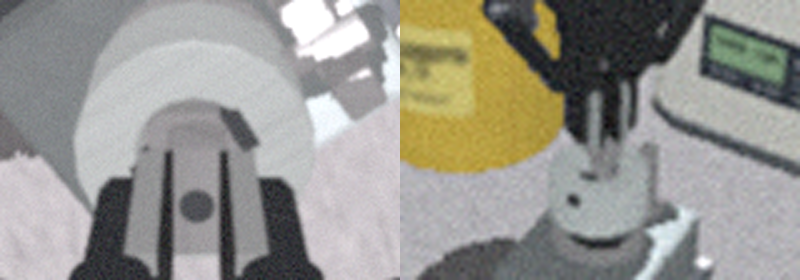

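The head is firmly between the pads (dot at crop (197,206)) and turns with the tool, with Mz about 0.06 N m as described. I carry on to the drive's axis.

>>> arm_command(deltas=[0,0,0,-0.13,1,0,0,0,-0.26,1,0,0,0,-0.39,1,0,0,0,-0.52,1,0,0,0,-0.65,1,0,0,0,-0.78,1,0,0,0,-0.95,1,0,0,0,-0.95,1])

```text
t: 7.2
tool_pos: [0.5414, 0.0969, 0.0878]
eef_rot: [3.1, 0.496, 0.006]
ft_force: [4.8, -1.4, -1.9]
opening: 0.0088
grasp_force: 58.7
```

Run:
```python
from h import *
st();s=ctrl.grab_frame("scene");s0=dict(np.load("s3.npz"))
a=s0["color"][170:240,297:397];b=s["color"][170:240,297:397]
# vertical shift of collar's lower part / radial hole
g=lambda x:cv2.cvtColor(x,7)
for n,T in(("collar",g(a)[40:60,35:68]),):
    r=cv2.matchTemplate(g(b)[34:70,30:74],T,5);print(cv2.minMaxLoc(r)[1::2],"expected unmoved (5,6)")
    r0=r[:,5];print(r0.round(2))
print(proj(s0,[[.54,.0975,.097],[.54,.0975,.091]]))
```

```text
7.2 [0.5414 0.0969 0.0878] ytool -71.8 F [ 4.8 -1.4 -1.9] M [-0.303 -0.845 -0.046] open 0.0088 58.6542409658432 q [ 0.05  0.33  1.74 -0.    1.07  1.31]
(0.7629368305206299, (4, 8)) expected unmoved (5,6)
[ 0.3   0.34  0.37  0.4   0.45  0.55  0.66  0.73  0.76  0.66  0.49  0.34
  0.23  0.14  0.06 -0.   -0.06]
[[346.49553636 210.88075574]
 [346.45084547 213.20081621]]
```

The collar has moved down about 2 px in the scene picture (2.3 px expected for 6 mm), so it has dropped. Next I work out the tip height from the earlier partly open picture.

Run:
```python
from h import *
w=dict(np.load("w2.npz"));c=-w["R"].T@w["t"]
p0=np.array([.54,.0977,.1231]);a=np.radians(2.5);y=np.array([np.cos(a),np.sin(a),0]);x=np.array([-np.sin(a),np.cos(a),0])
print("cam-tcp along -z",c[2]-p0[2],"x",(c-p0)@x)
for X in(0,.006,.011):
  for d in(0,.01,.02,.03,.04):print(X,d,proj(w,[p0+X*x+s*.03*y+[0,0,d] for s in(1,-1)]).round(1).tolist())
```

```text
cam-tcp along -z 0.16750765557606367 x 0.08252747128787075
0 0 [[370.4, 244.1], [266.4, 244.1]]
0 0.01 [[373.3, 252.3], [263.7, 252.3]]
0 0.02 [[376.4, 261.3], [260.6, 261.3]]
0 0.03 [[379.9, 271.4], [257.2, 271.4]]
0 0.04 [[383.8, 282.8], [253.4, 282.8]]
0.006 0 [[371.0, 234.7], [265.9, 234.6]]
0.006 0.01 [[373.9, 242.4], [263.1, 242.3]]
0.006 0.02 [[377.1, 250.9], [259.9, 250.9]]
0.006 0.03 [[380.7, 260.5], [256.5, 260.5]]
0.006 0.04 [[384.7, 271.4], [252.5, 271.4]]
0.011 0 [[371.5, 226.6], [265.4, 226.6]]
0.011 0.01 [[374.4, 233.9], [262.6, 233.9]]
0.011 0.02 [[377.7, 242.1], [259.4, 242.1]]
0.011 0.03 [[381.4, 251.3], [255.8, 251.3]]
0.011 0.04 [[385.5, 261.6], [251.8, 261.6]]
```

>>> arm_command(deltas=[0,0,0,0,0.4,0,0,0,0,0,0,0,0,0,0,0,0,0,0,0,0,0,0,0,0])

```text
t: 7.88
tool_pos: [0.5392, 0.0976, 0.0874]
eef_rot: [3.103, 0.491, -0.0]
ft_force: [0.8, 0.4, -0.4]
opening: 0.0853
grasp_force: 0.0
```

```bash
python3 -c "from h import *;st()"
```

```text
7.88 [0.5392 0.0976 0.0874] ytool -72.0 F [ 0.8  0.4 -0.4] M [-0.05   0.038 -0.023] open 0.0853 0.0 q [ 0.05  0.33  1.74 -0.    1.07  1.31]
```

>>> arm_command(deltas=[2,-1,-8,0,0,2,-1,-16,0,0,2,-1,-24,0,0,2,-1,-30,0,0,2,-1,-35,0,0,2,-1,-35,0,0])

```text
t: 8.62
tool_pos: [0.541, 0.0965, 0.0519]
eef_rot: [-3.103, -0.491, 0.001]
ft_force: [-0.3, -0.6, -0.6]
opening: 0.0852
grasp_force: 0.0
```

Run:
```python
from h import *
st();w=ctrl.grab_frame("wrist");s=ctrl.grab_frame("scene")
a=w["color"][150:320,200:440,::-1];s=s["color"][160:240,292:402,::-1]
cv2.imwrite("pics/w5.png",np.hstack([cv2.resize(cv2.convertScaleAbs(x,alpha=1.6,beta=15),(400,290),interpolation=2) for x in(a,s)]))
```

```text
8.62 [0.541  0.0965 0.0519] ytool -72.0 F [-0.3 -0.6 -0.6] M [-0.029  0.014  0.018] open 0.0852 0.0 q [ 0.05  0.37  1.78 -0.    0.99  1.31]
```

View pics/w5.png

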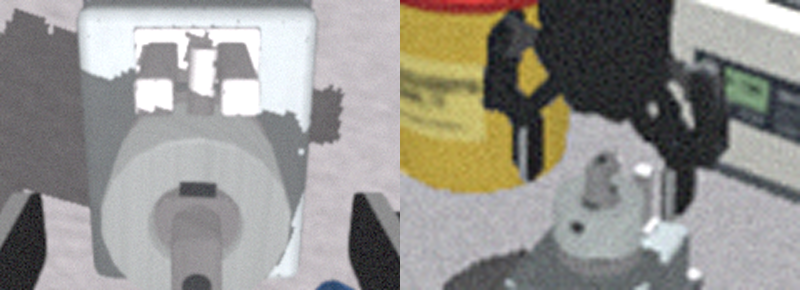

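The collar is seen dropped, with the head along the fork's line (head at crop (197,240), fork posts at (155,95) and (238,95)). The gripper body is well clear of the head, at about 25–30 mm. I go 8 mm lower and close on the collar.

>>> arm_command(deltas=[0,0,-4,0,0,0,0,-8,0,0,0,0,-8,0,0.3,0,0,-8,0,1,0,0,-8,0,1,0,0,-8,0,1,0,0,-8,0,1])

```text
t: 9.6
tool_pos: [0.5413, 0.0966, 0.0445]
eef_rot: [-3.103, -0.491, -0.0]
ft_force: [-1.0, 1.0, 2.9]
opening: 0.0527
grasp_force: 62.2
```

```bash
python3 -c "from h import *;st()"
```

```text
9.6 [0.5413 0.0966 0.0445] ytool -72.0 F [-1.   1.   2.9] M [0.086 0.167 0.079] open 0.0527 62.160067576915026 q [0.05 0.38 1.79 0.   0.97 1.31]
```

>>> arm_command(deltas=[0,0,-1,0,1,0,0,-2,0,1,0,0,-3,0,1,0,0,-4,0,1,0,0,-4,0,1])

```text
t: 10.22
tool_pos: [0.5414, 0.0966, 0.0406]
eef_rot: [-3.103, -0.491, -0.0]
ft_force: [-2.8, 0.9, 5.5]
opening: 0.0525
grasp_force: 62.5
```

>>> arm_command(deltas=[0,0,-1,0,1,0,0,-1,0,1])

```text
t: 10.48
tool_pos: [0.5414, 0.0966, 0.04]
eef_rot: [-3.103, -0.491, -0.001]
ft_force: [-1.9, 1.2, 7.9]
opening: 0.0523
grasp_force: 62.7
```

>>> arm_command(deltas=[0,0,-1,0,1,0,0,-1,0,1])

```text
t: 10.72
tool_pos: [0.5415, 0.0966, 0.0399]
eef_rot: [3.103, 0.491, 0.001]
ft_force: [-4.9, 1.2, 13.8]
opening: 0.0526
grasp_force: 63.3
```

The force now rises steeply with no further travel, after about 4.6 mm plus the initial press: it has bottomed. I add one more millimetre of push, then check.

>>> arm_command(deltas=[0,0,-1,0,1,0,0,-1,0,1,0,0,-1,0,1,0,0,-1,0,1])

```text
t: 11.22
tool_pos: [0.5415, 0.0966, 0.0398]
eef_rot: [3.103, 0.491, 0.002]
ft_force: [-6.4, 0.0, 19.9]
opening: 0.0527
grasp_force: 63.8
```

```bash
python3 -c "
from h import *
st();s=ctrl.grab_frame('scene');cv2.imwrite('pics/s6.png',s['color'][:,:,::-1]);g=lambda x:cv2.cvtColor(x,7)
T=g(dict(np.load('s3.npz'))['color'])[210:230,332:365]
r=cv2.matchTemplate(g(s['color'])[204:240,327:371],T,5);print(cv2.minMaxLoc(r)[1::2],r[:,4:6].max(1).round(2))
t0=g(cv2.imread('pics/top0.png'));t=g(ctrl.grab_frame('top')['color'][:,:,::-1].copy())
for n,(x,y) in dict(cup=(288,244),reel=(349,268),timer=(240,227),pen=(285,274)).items():print(n,np.abs(t0[y-8:y+8,x-8:x+8].astype(int)-t[y-8:y+8,x-8:x+8]).mean().round(1))
"
```

```text
11.22 [0.5415 0.0966 0.0398] ytool -72.0 F [-6.4  0.  19.9] M [0.097 0.988 0.063] open 0.0527 63.8136874884367 q [ 0.05  0.38  1.8  -0.    0.96  1.31]
(0.3346531093120575, (6, 11)) [-0.3  -0.26 -0.22 -0.19 -0.15 -0.12 -0.09 -0.05  0.01  0.12  0.25  0.29
  0.23  0.15  0.08  0.01 -0.02]
cup 0.7
reel 38.1
timer 1.0
pen 1.2
```

```bash
python3 -c "
from h import *
print(ctrl.sign_off())"
```

```text
the job is handed in; nothing more can be done
None
```

The job is handed in at about 11 s: I turned the shaft about 75° until the collar dropped, then gripped the collar and pushed it to its stop, where the arm still holds it with about 20 N. The cup, timer and pen look unmoved in the top camera, but the label reel's patch of that picture had changed, probably because the arm covers it; I didn't confirm that.

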